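Find the case that rattles and present it over the rework tray

ROBOT

A 6-joint arm with a two-finger parallel gripper is mounted at the origin on a cart in front of the work surface, level with it; the furniture and walls round the work are solid. World frame = base frame: x ahead of the robot, y to its left, z up, the work surface at z = 0. Lengths are in mm, angles in degrees, forces in N, time in s.
With the tool pointing down it reaches from about 300 to 850 mm from the base axis. Payload 4.2 kg.
Tool frame: the origin (TCP) lies midway between the tips of the shut fingers; the grasp point (between the pads) lies 19 mm behind it; z points along the fingers, y is the line along which they close (so a half turn about z gives the same grasp; the last joint's range is limited). The gripper opens to 91 mm and grips with 3 to 60 N. Pads are 32 mm wide; open, the fingers measure 118 mm over their backs; the gripper's body (76 mm by 178 mm) begins 60 mm behind the grasp point.
Start: joints at [68.125, 18.312, 89.639, -0, 72.044, -1.146], TCP at [203.529, 537.791, 213.976] pointing down, gripper open.
Joint ranges: [-177.97, 177.97], [-48.28, 115.42], [12.27, 149.76], [-77.06, 257.06], [2.81, 150.46], [-146.56, 146.56]. Speed limits (degrees/s): [147.25, 147.25, 180, 180, 180, 180].

INTERFACE

Orientations are given as [roll, pitch, yaw] about the fixed x, y, z axes, in that order (R = Rz(yaw) Ry(pitch) Rx(roll)).
In Python, from workcell import env gives the robot as it stands.
- The arm moves only by the shell command python3 drive.py [OPENING] [FORCE], which reads ROWS from standard input. ROWS is a JSON object whose key "ticks" holds a list of rows, 1 to 8 of them, each of 6 numbers: dx, dy, dz in cm, then a rotation vector rx, ry, rz in units of 10 degrees; each row shifts and turns the commanded pose from where the row before left it, along the tool's axes as they then stand; what a row does not reach is not made up. A row lasts 1/10 s, in which the tool goes at most 50 mm and 8.59 degrees, less where a joint would pass 70% of its speed; a pose out of reach is approached as far as the arm can. OPENING is the finger opening in mm, set as the command begins (- or left out keeps the last). The fingers move at their own pace and stop on an object; FORCE is the grip in N (left out, the last holds). Time passes only in rows, so rows that do not move let the fingers close. It prints the time, the measured TCP pose, the force, the opening and the grip force at its end. Input that does not fit is refused with a message, and nothing moves.
- env.state(): the state, without advancing time (a new reading comes with each control period).
- env.grab_frame(name): name is "scene" or "top" or "wrist"; returns the picture (400x640x3 uint8, blue, green, red); there is no depth.
- env.camera_model(name): a dict with "fx", "fy", "cx", "cy" (pixels), "T" (4x4, takes a point from camera to world coordinates). Camera axes: x right, y up, looking along -z (the intrinsics and any distortion apply to the point x, -y, -z); pixel columns grow to the right and rows downward; lengths in mm; the calibration is good to about 2 mm. A picture is of the moment at which its call begins: read the wrist's pose just before it. camera_model takes no time and is no camera call; for the wrist camera it gives the pose at the moment of the call.
- env.job_done(): hands the job in; it is judged then, once.
The state is a dict: "time_s": time; "qpos": joint angles; "qvel": joint speeds; "effort": joint torques, N m; "ee_pos": TCP position; "ee_rot": TCP orientation; "force": force on the tool from outside, world axes, zero at the start; "torque": the same for the moment, N m; "gripper_width": finger opening in mm; "gripper_force": force on a finger pad.
Only numpy, scipy, OpenCV 4.12 (cv2) and the standard library are available. Lean on these libraries where they do the work, as an engineer would, in place of code of your own. Each camera call takes 0.05 s, during which the arm holds its last target. There are 200 camera calls.

TASK

One of the three sealed metal cases on the bench has a part loose inside. Pick up each of them in turn - first the left one, then the far right one, then the near right one - and shake or rock it briskly end to end clear of the bench to find which one rattles, setting each silent case back down flat about where it stood; then hold the rattling one out level and still above the middle of the shallow rework tray of small parts, clear of it by about a hand's width, and finish while still holding it there. Shake all three even if you find it early (set it back down meanwhile), and leave the other things on the bench alone.

Things in the scene. Friction and masses are not known exactly. Their poses are not given: they have to be found in the camera images.
- case_1: Left case, between clamp jig and vice. Sealed aluminium box 130 x 56 x 44 mm (x, y, z), dark seam 33 mm up, four screw heads 1 mm proud on top; lies flat, length within 0.4 rad of world x. Origin: centre of the underside; x along the 130 mm length, z up. Grip across the 56 mm sides at mid-length. All three cases look alike and weigh 0.40 to 0.63 kg with contents.
- case_2: Far right case (right side, farther from the robot), same box, axes and origin; length within 0.4 rad of world x. In two of the cases the part inside (0.24 to 0.38 kg) sits tight in the middle; in one, any of the three, it is a loose ball of that mass that rolls along the length up to 46 mm either way from the middle when the case is tipped end down by over 0.25 rad or shaken lengthwise.
- case_3: Near right case (right side, nearer the robot), same box, axes and origin; length within 0.5 rad of world x. Tipped one end down by about 0.4 rad for 0.2 s and brought smoothly level, the rattling case keeps its ball at that end; from one end to the other, the moment about the 56 mm direction changes by about 0.2 Nm (0.15 to 0.34), in a silent case by under 0.08 with sensor noise.
- tray: Shallow blue rework tray, 100 x 150 x 28 mm (x, y, z), fixed on the bench on the left behind the clamp jig; origin at the centre of its underside.
- bush_a: plain tan cylindrical bush, 26 mm across, 30 mm tall, standing on the bench; not part of the job, leave it alone; origin under its centre.
- bush_b: a second such bush; not part of the job, leave it alone; origin under its centre.
- coil_spring: steel coil spring, 22 mm across, 40 mm tall, standing; not part of the job, leave it alone; origin under its centre.
- ribbed_knob: black ribbed hand knob, 37 mm across, 18 mm tall; not part of the job, leave it alone; origin under its centre.
- pot: grease pot with a screw cap, 63 mm across, 43 mm tall; not part of the job, leave it alone; origin under its centre.

How it is judged:
By the outcome, as a careful person would: the job done as asked, in the order asked, and still so for the second after the job is handed in, while the arm keeps its last pose, push and grip.
It also fails if it takes over 72 s, if anything falls off the work surface, if the arm or the gripper's body presses on something with over 40 N, if the wrist force passes 120 N, or if a joint passes its speed limit or range.

## Working session

There is one attempt and no reset: what is moved stays moved. The work goes in short steps, Python scripts to look and compute and a shell command to move; the robot and the scene stay as the last step left them, time stands still between calls to the robot, and variables do not carry over. Pictures are saved under pics/ and viewed, at most 10 in all, crops included, and the job is handed in when it is done.

```bash
ls; mkdir -p pics; python3 - <<'E'
from workcell import env
import cv2
print(env.state())
for n in("scene","top"):
    cv2.imwrite(f"pics/{n}0.png",env.grab_frame(n)); m=env.camera_model(n); print(n,m)
E
```

```text
drive.py
pics
workcell.py
{'time_s': 0.0, 'qpos': array([ 6.81247758e+01,  1.83510918e+01,  8.97072121e+01,  1.65835755e-03,
        7.20414038e+01, -1.14668517e+00]), 'qvel': array([-0.04311238,  0.00408772,  0.08019133,  0.04817483,  0.10772626,
       -0.04630034]), 'effort': array([-1.10834940e-04, -4.12464380e+01, -2.31976765e+01,  7.27130380e-02,
        4.57156124e-02, -1.68357469e-04]), 'ee_pos': array([203.32763818, 537.31617915, 213.12030616]), 'ee_rot': array([-1.79900344e+02, -3.57171378e-03,  1.59270945e+02]), 'force': array([ 0.6125295 ,  0.22858722, -0.59623194]), 'torque': array([-0.02109038,  0.05800001,  0.02635072]), 'gripper_force': 0.0, 'gripper_width': 91.17589220767778}
scene {'fx': 417.70140588614447, 'fy': 417.70140588614447, 'cx': 322.1586516747882, 'cy': 196.8740840734708, 'T': array([[ 8.54784886e-01,  3.35777863e-01, -3.95722157e-01,
         3.66909508e+01],
       [-5.18719770e-01,  5.28502053e-01, -6.72023348e-01,
        -9.68420489e+02],
       [-1.65105911e-02,  7.79704307e-01,  6.25930183e-01,
         8.38840914e+02],
       [ 0.00000000e+00,  0.00000000e+00,  0.00000000e+00,
         1.00000000e+00]])}
top {'fx': 380.6531456888382, 'fy': 380.6531456888382, 'cx': 322.8297189371163, 'cy': 196.4276055361994, 'T': array([[-9.24685752e-04,  9.83420823e-01, -1.81335683e-01,
         3.68202987e+02],
       [-9.99582054e-01, -6.14848811e-03, -2.82473470e-02,
        -1.26223024e+02],
       [-2.88939695e-02,  1.81233774e-01,  9.83015492e-01,
         1.07402718e+03],
       [ 0.00000000e+00,  0.00000000e+00,  0.00000000e+00,
         1.00000000e+00]])}
```
View pics/scene0.png

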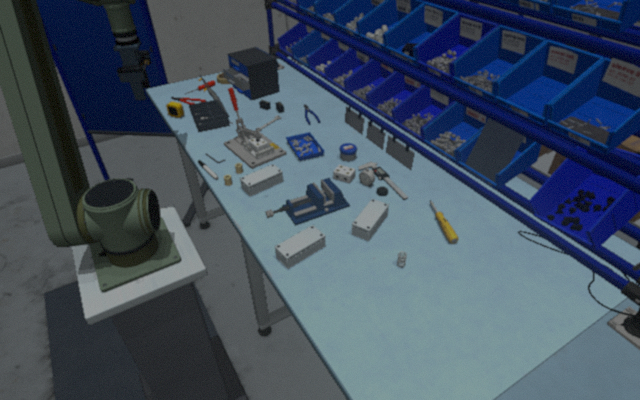

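View pics/top0.png

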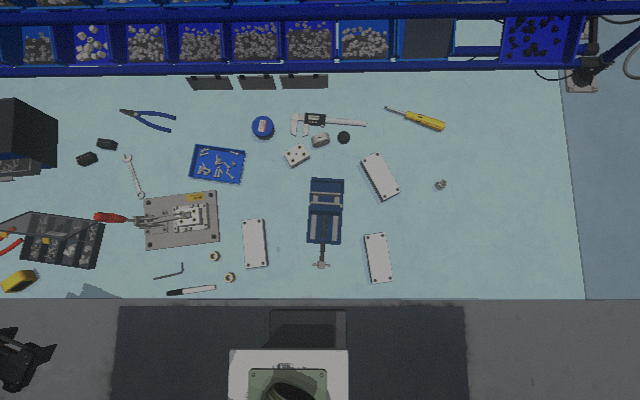

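The scene view shows case 1 at about (263,179), case 2 at (370,218), case 3 at (300,245) and the tray at (304,146). In the top view they are at (255,243), (380,177), (378,258) and (217,164), with the vice between the cases at (325,210). I'll enlarge both views.

```bash
python3 - <<'E'
import cv2
a=cv2.imread("pics/top0.png")[130:290,180:440]; cv2.imwrite("pics/topc.png",cv2.resize(a,None,fx=3,fy=3,interpolation=cv2.INTER_CUBIC))
a=cv2.imread("pics/scene0.png")[125:275,220:420]; cv2.imwrite("pics/scenec.png",cv2.resize(a,None,fx=4,fy=4,interpolation=cv2.INTER_CUBIC))
E
```

View pics/topc.png

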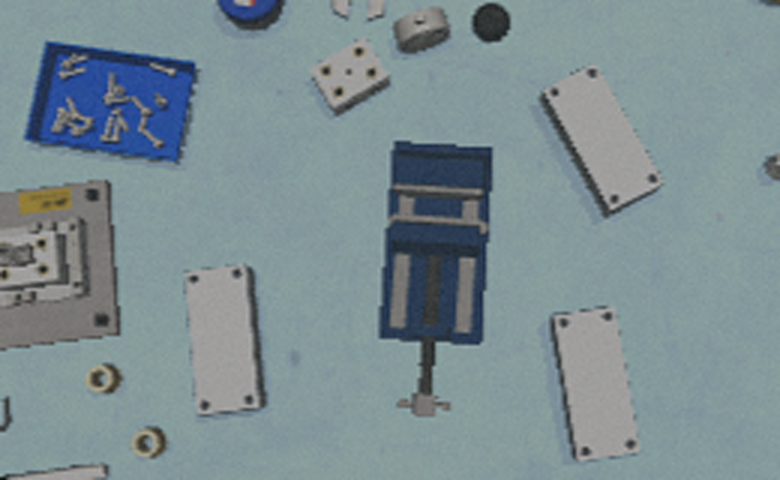

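View pics/scenec.png

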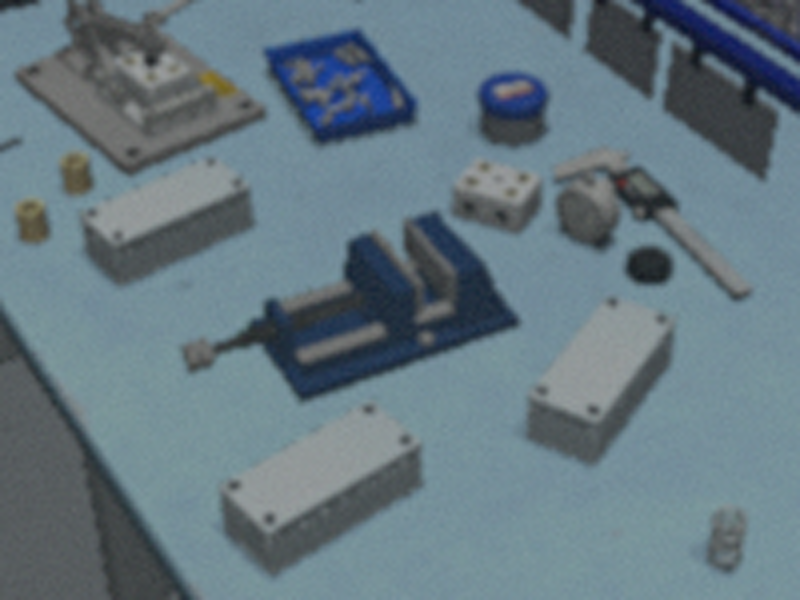

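The crops show the screw heads and tray rim corners clearly, so I can triangulate them.

```bash
cat > h.py <<'E'
import numpy as np
from workcell import env
def ray(n,uv):
    m=env.camera_model(n);T=np.array(m["T"])
    d=T[:3,:3]@np.array([(uv[0]-m["cx"])/m["fx"],-(uv[1]-m["cy"])/m["fy"],-1]);return T[:3,3],d/np.linalg.norm(d)
def tri(a,b):
    A=np.zeros((3,3));B=np.zeros(3);P=[]
    for o,d in(a,b):
        M=np.eye(3)-np.outer(d,d);A+=M;B+=M@o;P.append((M,o))
    x=np.linalg.solve(A,B);return x,[np.linalg.norm(M@(x-o)) for M,o in P][0]
E
python3 - <<'E'
from h import *
t=lambda p:(180+(p[0]+.5)/3-.5,130+(p[1]+.5)/3-.5)
s=lambda p:(220+(p[0]+.5)/4-.5,125+(p[1]+.5)/4-.5)
D={"c1":([(193,279),(236,272),(204,406),(248,406)],[(211,163),(237,182),(91,213),(118,235)]),
"c2":([(555,92),(592,72),(614,199),(652,179)],[(613,303),(661,319),(542,390),(593,410)]),
"c3":([(564,323),(606,315),(585,451),(630,443)],[(369,409),(405,440),(233,485),(269,518)]),
"tray":([(46,43),(197,63),(27,138),(180,161)],[(357,32),(414,99),(268,48),(318,122)])}
for k,(a,b) in D.items():
    X=[];
    for p,q in zip(a,b):
        x,r=tri(ray("top",t(p)),ray("scene",s(q)));X.append(x);print(k,x.round(1),round(r,1))
    X=np.array(X);h=45 if k!="tray" else 28
    Y=[]
    for p in a:
        o,d=ray("top",t(p));Y.append(o+d*(h-o[2])/d[2])
    Y=np.array(Y);Z=[]
    for p in b:
        o,d=ray("scene",s(p));Z.append(o+d*(h-o[2])/d[2])
    Z=np.array(Z)
    for W in (X,Y,Z):
        v=W[:2].mean(0)-W[2:].mean(0);w=W[[0,2]].mean(0)-W[[1,3]].mean(0)
        print(k,"centre",W.mean(0).round(1),"yaw",np.degrees(np.arctan2(v[1],v[0])).round(1),"len",np.linalg.norm(v).round(1),"wid",np.linalg.norm(w).round(1))
E
```

```text
c1 [486.  119.3  44.2] 0.6
c1 [491.5  79.9  46. ] 1.2
c1 [371.9 104.9  45.8] 0.8
c1 [374.7  63.9  48.1] 2.3
c1 centre [431.  92.  46.] yaw 7.5 len 116.5 wid 40.4
c1 centre [431.1  92.2  45. ] yaw 6.9 len 117.8 wid 39.4
c1 centre [431.4  93.3  45. ] yaw 6.7 len 114.0 wid 38.5
c2 [ 658.5 -213.    46. ] 1.0
c2 [ 677.  -247.5   46.5] 1.3
c2 [ 557.4 -264.7   46.6] 0.5
c2 [ 575.9 -299.9   46. ] 0.4
c2 centre [ 617.2 -256.3   46.3] yaw 27.2 len 113.6 wid 39.5
c2 centre [ 618.3 -256.8   45. ] yaw 27.0 len 114.2 wid 39.7
c2 centre [ 617.3 -255.    45. ] yaw 27.4 len 113.1 wid 39.5
c3 [ 444.8 -216.7   46.6] 0.6
c3 [ 451.7 -254.5   44.2] 1.0
c3 [ 332.2 -232.4   46.2] 1.3
c3 [ 338.9 -271.8   46.3] 1.6
c3 centre [ 391.9 -243.8   45.8] yaw 8.3 len 113.9 wid 39.2
c3 centre [ 392.9 -244.3   45. ] yaw 8.5 len 113.4 wid 39.2
c3 centre [ 391.1 -242.7   45. ] yaw 7.8 len 114.0 wid 40.1
tray [718.8 277.7  20.4] 1.7
tray [692.2 126.1  34. ] 2.4
tray [624.4 286.6  27.9] 0.6
tray [598.2 137.6  35.7] 0.5
tray centre [658.4 207.   29.5] yaw -6.2 len 94.9 wid 153.0
tray centre [659.6 206.8  28. ] yaw -7.6 len 95.9 wid 149.2
tray centre [658.3 208.9  28. ] yaw -10.7 len 90.2 wid 136.3
```

Heights (45–46 mm) and the 116 x 40 mm screw spacing both fit the text. Poses:
- **Case 1:** (431, 92), yaw 7
- **Case 2:** (617.5, -256), yaw 27
- **Case 3:** (392, -243.5), yaw 8
- **Tray:** (659, 207), rim at 28

I'll move over case 1.

Units first: shifts go in cm and turns go in units of 10 degrees. So -23 mm is -2.3, -12 mm is -1.2.

```bash
cat >> h.py <<'E'
from scipy.spatial.transform import Rotation as Ro
def go(x,y,z,yaw):
    s=env.state();R=Ro.from_euler("xyz",s["ee_rot"],degrees=True);G=Ro.from_euler("xyz",[180,0,yaw],degrees=True)
    print("t",round(s["time_s"],2),"pos",s["ee_pos"].round(1),s["ee_rot"].round(1),"d_tool",R.inv().apply(np.array([x,y,z])-s["ee_pos"]).round(1),"rv",(R.inv()*G).as_rotvec(degrees=True).round(1),"q",s["qpos"].round(0),"w",round(s["gripper_width"],1),"F",s["force"].round(1),"M",s["torque"].round(2))
E
echo '{"ticks":[[-1.2, -1.1, 0, 0, 0, 0], [-2.5, -2.2, 0, 0, 0, 0], [-2.5, -2.2, 0, 0, 0, 0], [-2.5, -2.3, 0, 0, 0, 0], [-2.5, -2.3, 0, 0, 0, 0], [-2.5, -2.3, 0, 0, 0, 0], [-2.5, -2.3, 0, 0, 0, 0], [-2.5, -2.3, 0, 0, 0, 0]]}' | python3 drive.py 91
echo '{"ticks":[[-2.5, -2.3, 0, 0, 0, 0], [-2.5, -2.3, 0, 0, 0, 0], [-2.5, -2.3, 0, 0, 0, 0], [-2.5, -2.3, 0, 0, 0, 0], [-2.5, -2.3, 0, 0, 0, 0], [-2.5, -2.3, 0, 0, 0, 0], [-2, -1.8, 0, 0, 0, 0], [-1.4, -1, 0, 0, 0, 0]]}' | python3 drive.py
echo '{"ticks":[[0, 0, 0, 0, 0, 0.4], [0, 0, 0, 0, 0, 0.8], [0, 0, 0, 0, 0, 0.8], [0, 0, 0, 0, 0, 0.8], [0, 0, 0, 0, 0, 0.8], [0, 0, 0, 0, 0, 0.8], [0, 0, 0, 0, 0, 0.8], [0, 0, 0, 0, 0, 0.8]]}' | python3 drive.py
echo '{"ticks":[[0, 0, 0, 0, 0, 0.8], [0, 0, 0, 0, 0, 0.8], [0, 0, 0, 0, 0, 0.8], [0, 0, 0, 0, 0, 0.8], [0, 0, 0, 0, 0, 0.8], [0, 0, 0, 0, 0, 0.8], [0, 0, 0, 0, 0, 0.8], [0, 0, 0, 0, 0, 0.8]]}' | python3 drive.py
echo '{"ticks":[[0, 0, 0, 0, 0, 0.8], [0, 0, 0, 0, 0, 0.8], [0, 0, 0, 0, 0, 0.8], [0, 0, 0, 0, 0, 0.4], [0, 0, 0, 0, 0, 0], [0, 0, 0, 0, 0, 0]]}' | python3 drive.py
python3 -c "
from h import *
go(431,92,8,7)"
```

```text
time_s: 0.9
ee_pos: [318.4, 310.1, 213.9]
ee_rot: [-180.0, 0.0, 159.3]
force: [0.1, 0.4, -0.3]
gripper_width: 90.9
gripper_force: 0.0
time_s: 1.7
ee_pos: [431.3, 89.5, 213.8]
ee_rot: [-179.9, -0.0, 159.1]
force: [0.2, -0.2, 0.0]
gripper_width: 90.8
gripper_force: 0.0
time_s: 2.5
ee_pos: [430.7, 91.3, 213.7]
ee_rot: [-180.0, 0.0, 98.9]
force: [-0.5, -0.5, -0.7]
gripper_width: 91.2
gripper_force: 0.0
time_s: 3.3
ee_pos: [430.7, 91.3, 213.8]
ee_rot: [180.0, 0.0, 34.9]
force: [1.2, -0.6, 0.3]
gripper_width: 91.2
gripper_force: 0.0
time_s: 3.9
ee_pos: [431.0, 91.7, 213.9]
ee_rot: [180.0, 0.0, 7.3]
force: [-0.4, 0.1, 0.0]
gripper_width: 90.6
gripper_force: 0.0
t 3.9 pos [431.   91.7 213.9] [180.    0.    7.3] d_tool [ 1.000e-01 -4.000e-01  2.059e+02] rv [0.  0.  0.3] q [ 11.   6. 106.  -0.  68.  93.] w 90.6 F [-0.4  0.1  0. ] M [-0.05  0.11  0.01]
```

```bash
echo '{"ticks":[[0, 0, 1.5, 0, 0, 0], [0, 0, 3.5, 0, 0, 0], [0, 0, 4, 0, 0, 0], [0, 0, 4, 0, 0, 0], [0, 0, 3.5, 0, 0, 0], [0, 0, 2.5, 0, 0, 0], [0, 0, 1.2, 0, 0, 0], [0, 0, 0.4, 0, 0, 0]]}' | python3 drive.py
echo '{"ticks":[[0, 0, 0, 0, 0, 0], [0, 0, 0, 0, 0, 0], [0, 0, 0, 0, 0, 0], [0, 0, 0, 0, 0, 0], [0, 0, 0, 0, 0, 0], [0, 0, 0, 0, 0, 0], [0, 0, 0, 0, 0, 0], [0, 0, 0, 0, 0, 0]]}' | python3 drive.py 45 50
python3 -c "
from h import *
go(431,92,8,7)"
```

```text
time_s: 4.7
ee_pos: [430.4, 91.8, 6.6]
ee_rot: [180.0, 0.2, 7.3]
force: [0.5, -0.0, -0.3]
gripper_width: 91.1
gripper_force: 0.0
time_s: 5.5
ee_pos: [432.0, 92.5, 8.5]
ee_rot: [-180.0, -0.1, 7.3]
force: [-1.1, 1.1, 6.3]
gripper_width: 56.0
gripper_force: 50.0
t 5.5 pos [432.   92.5   8.5] [-1.8e+02 -1.0e-01  7.3e+00] d_tool [-1.   0.3  0.5] rv [-0.  -0.1  0.3] q [ 11.  21. 122.   0.  37.  93.] w 56.0 F [-1.1  1.1  6.3] M [ 0.2   0.28 -0.05]
```

```bash
cat > m.py <<'E'
from h import *
s=env.state();R=Ro.from_euler("xyz",s["ee_rot"],degrees=True).as_matrix()
print("t",round(s["time_s"],2),"My_tool",round(float(R[:,1]@s["torque"]),3),"Fz",s["force"][2].round(1),s["ee_pos"].round(0),s["ee_rot"].round(1),"w",round(s["gripper_width"],1))
E
echo '{"ticks":[[0, 0, -1, 0, 0, 0], [0, 0, -2.5, 0, 0, 0], [0, 0, -3, 0, 0, 0], [0, 0, -3, 0, 0, 0], [0, 0, -3, 0, 0, 0], [0, 0, -2.5, 0, 0, 0], [0, 0, -1.5, 0, 0, 0], [0, 0, -0.5, 0, 0, 0]]}' | python3 drive.py>/dev/null
echo '{"ticks":[[0, 0, 0, 0, 0, 0], [0, 0, 0, 0, 0.4, 0], [0, 0, 0, 0, 0.8, 0], [0, 0, 0, 0, 0.8, 0], [0, 0, 0, 0, 0.6, 0], [0, 0, 0, 0, 0, 0], [0, 0, 0, 0, 0, 0], [0, 0, 0, 0, 0, 0]]}' | python3 drive.py>/dev/null; python3 m.py
echo '{"ticks":[[0, 0, 0, 0, 0, 0], [0, 0, 0, 0, -0.4, 0], [0, 0, 0, 0, -0.6, 0], [0, 0, 0, 0, -0.6, 0], [0, 0, 0, 0, -0.6, 0], [0, 0, 0, 0, -0.4, 0], [0, 0, 0, 0, 0, 0], [0, 0, 0, 0, 0, 0]]}' | python3 drive.py>/dev/null; python3 m.py
echo '{"ticks":[[0, 0, 0, 0, 0, 0]]}' | python3 drive.py>/dev/null; python3 m.py
echo '{"ticks":[[0, 0, 0, 0, -0.4, 0], [0, 0, 0, 0, -0.8, 0], [0, 0, 0, 0, -0.8, 0], [0, 0, 0, 0, -0.6, 0], [0, 0, 0, 0, 0, 0], [0, 0, 0, 0, 0, 0], [0, 0, 0, 0, 0, 0], [0, 0, 0, 0, 0, 0]]}' | python3 drive.py>/dev/null; python3 m.py
echo '{"ticks":[[0, 0, 0, 0, 0.4, 0], [0, 0, 0, 0, 0.6, 0], [0, 0, 0, 0, 0.6, 0], [0, 0, 0, 0, 0.6, 0], [0, 0, 0, 0, 0.4, 0], [0, 0, 0, 0, 0, 0], [0, 0, 0, 0, 0, 0]]}' | python3 drive.py>/dev/null; python3 m.py
echo '{"ticks":[[0, 0, 0, 0, 0, 0]]}' | python3 drive.py>/dev/null; python3 m.py
```

```text
t 7.1 My_tool -0.748 Fz -4.7 [433.  93. 178.] [-180.   -26.     7.3] w 55.8
t 7.9 My_tool -0.165 Fz -5.2 [432.  92. 178.] [-180.    -0.     7.3] w 55.8
t 8.0 My_tool -0.232 Fz -4.8 [431.  92. 178.] [-180.    -0.     7.3] w 55.5
t 8.8 My_tool 0.479 Fz -4.3 [431.  92. 179.] [-180.    25.8    7.3] w 56.0
t 9.5 My_tool -0.136 Fz -4.7 [431.  92. 179.] [-180.    -0.     7.3] w 55.9
t 9.6 My_tool -0.15 Fz -5.0 [432.  92. 178.] [-180.     0.     7.3] w 56.0
```

To row units: 4 degrees is 0.4.

```bash
echo '{"ticks":[[0, 0, 0, 0, 0.4, 0], [0, 0, 0, 0, 0.8, 0], [0, 0, 0, 0, 0.8, 0], [0, 0, 0, 0, 0.6, 0], [0, 0, 0, 0, 0, 0], [0, 0, 0, 0, 0, 0], [0, 0, 0, 0, 0, 0], [0, 0, 0, 0, 0, 0]]}' | python3 drive.py>/dev/null
echo '{"ticks":[[0, 0, 0, 0, -0.4, 0], [0, 0, 0, 0, -0.6, 0], [0, 0, 0, 0, -0.6, 0], [0, 0, 0, 0, -0.6, 0], [0, 0, 0, 0, -0.4, 0], [0, 0, 0, 0, 0, 0], [0, 0, 0, 0, 0, 0], [0, 0, 0, 0, 0, 0]]}' | python3 drive.py>/dev/null; python3 m.py
for i in 1 2 3; do echo '{"ticks":[[0, 0, 0, 0, 0, 0]]}' | python3 drive.py>/dev/null; python3 m.py; done
echo '{"ticks":[[0, 0, 0, 0, -0.4, 0], [0, 0, 0, 0, -0.8, 0], [0, 0, 0, 0, -0.8, 0], [0, 0, 0, 0, -0.6, 0], [0, 0, 0, 0, 0, 0], [0, 0, 0, 0, 0, 0], [0, 0, 0, 0, 0, 0], [0, 0, 0, 0, 0, 0]]}' | python3 drive.py>/dev/null
echo '{"ticks":[[0, 0, 0, 0, 0.4, 0], [0, 0, 0, 0, 0.6, 0], [0, 0, 0, 0, 0.6, 0], [0, 0, 0, 0, 0.6, 0], [0, 0, 0, 0, 0.4, 0], [0, 0, 0, 0, 0, 0], [0, 0, 0, 0, 0, 0], [0, 0, 0, 0, 0, 0]]}' | python3 drive.py>/dev/null; python3 m.py
for i in 1 2 3; do echo '{"ticks":[[0, 0, 0, 0, 0, 0]]}' | python3 drive.py>/dev/null; python3 m.py; done
```

```text
t 11.2 My_tool -0.201 Fz -4.8 [431.  92. 178.] [-180.    -0.     7.3] w 55.7
t 11.3 My_tool -0.132 Fz -5.9 [431.  92. 178.] [-180.    -0.     7.3] w 55.6
t 11.4 My_tool -0.122 Fz -4.7 [431.  92. 178.] [-1.8e+02 -1.0e-01  7.3e+00] w 55.2
t 11.5 My_tool -0.153 Fz -4.8 [431.  92. 178.] [-180.    -0.     7.3] w 55.6
t 13.1 My_tool -0.203 Fz -5.2 [432.  92. 178.] [-180.     0.     7.3] w 55.8
t 13.2 My_tool -0.123 Fz -5.5 [432.  92. 178.] [-180.     0.     7.3] w 55.8
t 13.3 My_tool -0.201 Fz -5.5 [432.  92. 178.] [-1.8e+02  1.0e-01  7.3e+00] w 55.7
t 13.4 My_tool -0.223 Fz -4.7 [432.  92. 178.] [-1.8e+02  1.0e-01  7.3e+00] w 55.7
```

Case 1 is silent: its moment shifts by less than 0.05 Nm. I'll set it down, lift clear and go to case 2.

To row units: 8 mm is 0.8, 35 mm is 3.5.

```bash
echo '{"ticks":[[0, 0, 1, 0, 0, 0], [0, 0, 3, 0, 0, 0], [0, 0, 3.5, 0, 0, 0], [0, 0, 3.5, 0, 0, 0], [0, 0, 3, 0, 0, 0], [0, 0, 1.8, 0, 0, 0], [0, 0, 0.8, 0, 0, 0], [0, 0, 0.3, 0, 0, 0]]}' | python3 drive.py
echo '{"ticks":[[0, 0, 0, 0, 0, 0], [0, 0, 0.1, 0, 0, 0], [0, 0, 0, 0, 0, 0]]}' | python3 drive.py
echo '{"ticks":[[0, 0, 0, 0, 0, 0], [0, 0, 0, 0, 0, 0], [0, 0, 0, 0, 0, 0], [0, 0, 0, 0, 0, 0], [0, 0, 0, 0, 0, 0]]}' | python3 drive.py 91
echo '{"ticks":[[0, 0, -1, 0, 0, 0], [0, 0, -3, 0, 0, 0], [0, 0, -4, 0, 0, 0], [0, 0, -4, 0, 0, 0], [0, 0, -4, 0, 0, 0], [0, 0, -2.5, 0, 0, 0], [0, 0, -1, 0, 0, 0], [0, 0, 0, 0, 0, 0]]}' | python3 drive.py
python3 -c "
from h import *
go(617.5,-256,8,27.2)"
```

```text
time_s: 14.2
ee_pos: [430.3, 92.0, 8.6]
ee_rot: [180.0, 0.2, 7.3]
force: [-9.3, -2.4, 14.9]
gripper_width: 55.8
gripper_force: 50.0
time_s: 14.5
ee_pos: [432.8, 92.5, 8.7]
ee_rot: [-180.0, -0.2, 7.3]
force: [1.1, -0.1, -3.5]
gripper_width: 56.1
gripper_force: 50.0
time_s: 15.0
ee_pos: [431.6, 92.3, 8.0]
ee_rot: [-180.0, -0.0, 7.3]
force: [-0.5, 0.3, -0.1]
gripper_width: 90.4
gripper_force: 0.0
time_s: 15.8
ee_pos: [432.1, 92.3, 204.2]
ee_rot: [-180.0, -0.2, 7.3]
force: [0.8, 1.0, -0.0]
gripper_width: 91.1
gripper_force: 0.0
t 15.8 pos [432.1  92.3 204.2] [-180.    -0.2    7.3] d_tool [139.3 369.  196.5] rv [  0.   -0.2 -19.9] q [ 11.   7. 107.   0.  66.  93.] w 91.1 F [ 0.8  1.  -0. ] M [-0.    0.15  0.04]
```

To row units: 12 mm is 1.2, 10 mm is 1.

```bash
echo '{"ticks":[[0.5, 1.2, 0, 0, 0, 0], [1, 2.7, 0, 0, 0, 0], [1.2, 3.2, 0, 0, 0, 0], [1.2, 3.2, 0, 0, 0, 0], [1.2, 3.2, 0, 0, 0, 0], [1.2, 3.2, 0, 0, 0, 0], [1.2, 3.2, 0, 0, 0, 0], [1.2, 3.2, 0, 0, 0, 0]]}' | python3 drive.py
echo '{"ticks":[[1.2, 3.2, 0, 0, 0, 0], [1.2, 3.2, 0, 0, 0, 0], [1.2, 3.2, 0, 0, 0, 0], [1, 2.6, 0, 0, 0, 0], [0.6, 1.6, 0, 0, 0, 0], [0, 0, 0, 0, 0, -0.7], [0, 0, 0, 0, 0, -0.8], [0, 0, 0, 0, 0, -0.5]]}' | python3 drive.py
echo '{"ticks":[[0, 0, 0, 0, 0, 0], [0, 0, 0, 0, 0, 0]]}' | python3 drive.py>/dev/null
python3 -c "
from h import *
go(617.5,-256,8,27.2)"
```

```text
time_s: 16.6
ee_pos: [546.6, -128.1, 200.4]
ee_rot: [-179.9, 0.2, 7.2]
force: [0.6, 0.0, 0.3]
gripper_width: 91.2
gripper_force: 0.0
time_s: 17.4
ee_pos: [615.1, -257.3, 199.6]
ee_rot: [-179.8, 0.2, 27.5]
force: [-0.1, -0.9, 0.5]
gripper_width: 90.6
gripper_force: 0.0
t 17.6 pos [ 615.5 -256.7  201. ] [-1.799e+02  1.000e-01  2.710e+01] d_tool [  2.5   0.8 193. ] rv [-0.1  0.1 -0.1] q [-24.  27.  77.  -0.  76.  39.] w 90.9 F [ 0.2 -0.3  0.1] M [-0.09  0.1   0.02]
```

To row units: 40 mm is 4, 35 mm is 3.5.

```bash
echo '{"ticks":[[0.1, 0, 1, 0, 0, 0], [0.1, 0.1, 3, 0, 0, 0], [0, 0, 4, 0, 0, 0], [0, 0, 4, 0, 0, 0], [0, 0, 3.5, 0, 0, 0], [0, 0, 2.3, 0, 0, 0], [0, 0, 1.1, 0, 0, 0], [0, 0, 0.3, 0, 0, 0]]}' | python3 drive.py
echo '{"ticks":[[0, 0, 0, 0, 0, 0], [0, 0, 0, 0, 0, 0], [0, 0, 0, 0, 0, 0], [0, 0, 0, 0, 0, 0], [0, 0, 0, 0, 0, 0], [0, 0, 0, 0, 0, 0], [0, 0, 0, 0, 0, 0], [0, 0, 0, 0, 0, 0]]}' | python3 drive.py 45 50
echo '{"ticks":[[0, 0, -1, 0, 0, 0], [0, 0, -2.5, 0, 0, 0], [0, 0, -3, 0, 0, 0], [0, 0, -3, 0, 0, 0], [0, 0, -3, 0, 0, 0], [0, 0, -2.5, 0, 0, 0], [0, 0, -1.5, 0, 0, 0], [0, 0, -0.5, 0, 0, 0]]}' | python3 drive.py
echo '{"ticks":[[0, 0, 0, 0, 0, 0], [0, 0, 0, 0, 0.4, 0], [0, 0, 0, 0, 0.8, 0], [0, 0, 0, 0, 0.8, 0], [0, 0, 0, 0, 0.6, 0], [0, 0, 0, 0, 0, 0], [0, 0, 0, 0, 0, 0], [0, 0, 0, 0, 0, 0]]}' | python3 drive.py>/dev/null; python3 m.py
echo '{"ticks":[[0, 0, 0, 0, -0.4, 0], [0, 0, 0, 0, -0.6, 0], [0, 0, 0, 0, -0.6, 0], [0, 0, 0, 0, -0.6, 0], [0, 0, 0, 0, -0.4, 0], [0, 0, 0, 0, 0, 0], [0, 0, 0, 0, 0, 0], [0, 0, 0, 0, 0, 0]]}' | python3 drive.py>/dev/null; python3 m.py
for i in 1 2 3; do echo '{"ticks":[[0, 0, 0, 0, 0, 0]]}' | python3 drive.py>/dev/null; python3 m.py; done
echo '{"ticks":[[0, 0, 0, 0, -0.4, 0], [0, 0, 0, 0, -0.8, 0], [0, 0, 0, 0, -0.8, 0], [0, 0, 0, 0, -0.6, 0], [0, 0, 0, 0, 0, 0], [0, 0, 0, 0, 0, 0], [0, 0, 0, 0, 0, 0], [0, 0, 0, 0, 0, 0]]}' | python3 drive.py>/dev/null;python3 m.py
echo '{"ticks":[[0, 0, 0, 0, 0.4, 0], [0, 0, 0, 0, 0.6, 0], [0, 0, 0, 0, 0.6, 0], [0, 0, 0, 0, 0.6, 0], [0, 0, 0, 0, 0.4, 0], [0, 0, 0, 0, 0, 0], [0, 0, 0, 0, 0, 0], [0, 0, 0, 0, 0, 0]]}' | python3 drive.py>/dev/null; python3 m.py
for i in 1 2 3; do echo '{"ticks":[[0, 0, 0, 0, 0, 0]]}' | python3 drive.py>/dev/null; python3 m.py; done
```

```text
time_s: 18.4
ee_pos: [617.5, -255.8, 9.1]
ee_rot: [-179.9, 0.1, 27.2]
force: [0.1, -0.6, 0.4]
gripper_width: 90.8
gripper_force: 0.0
time_s: 19.2
ee_pos: [618.6, -255.9, 11.7]
ee_rot: [-180.0, -0.0, 27.3]
force: [-1.0, 1.7, 5.4]
gripper_width: 55.8
gripper_force: 50.0
time_s: 20.0
ee_pos: [618.8, -256.6, 182.4]
ee_rot: [179.9, -0.1, 27.3]
force: [-0.6, 0.5, -4.5]
gripper_width: 55.9
gripper_force: 50.0
t 20.8 My_tool -0.763 Fz -4.5 [ 619. -256.  181.] [180.  -25.9  27.3] w 55.8
t 21.6 My_tool -0.172 Fz -5.4 [ 618. -256.  181.] [-180.    -0.    27.3] w 56.0
t 21.7 My_tool -0.201 Fz -4.8 [ 618. -257.  181.] [-180.    -0.    27.2] w 56.0
t 21.8 My_tool -0.146 Fz -5.0 [ 618. -257.  181.] [180.   -0.   27.2] w 55.7
t 21.9 My_tool -0.192 Fz -4.7 [ 618. -257.  181.] [180.   -0.   27.2] w 55.9
t 22.7 My_tool 0.449 Fz -4.3 [ 618. -257.  182.] [179.9  25.9  27.1] w 55.7
t 23.5 My_tool -0.144 Fz -5.0 [ 619. -256.  181.] [180.    0.   27.3] w 56.1
t 23.6 My_tool -0.151 Fz -5.5 [ 619. -256.  181.] [-180.     0.    27.3] w 55.9
t 23.7 My_tool -0.19 Fz -5.6 [ 619. -256.  180.] [-180.     0.    27.3] w 55.8
t 23.8 My_tool -0.15 Fz -4.9 [ 619. -256.  180.] [-180.     0.    27.3] w 55.6
```

Case 2 is silent too (about 0.02 Nm). One more brisk rock for good measure, then set it down.

```bash
echo '{"ticks":[[0, 0, 0, 0, 0.6, 0], [0, 0, 0, 0, 0.8, 0], [0, 0, 0, 0, 0.8, 0], [0, 0, 0, 0, 0, 0], [0, 0, 0, 0, 0, 0], [0, 0, 0, 0, -0.6, 0], [0, 0, 0, 0, -0.8, 0], [0, 0, 0, 0, -0.8, 0]]}' | python3 drive.py>/dev/null
echo '{"ticks":[[0, 0, 0, 0, -0.6, 0], [0, 0, 0, 0, -0.8, 0], [0, 0, 0, 0, -0.8, 0], [0, 0, 0, 0, 0, 0], [0, 0, 0, 0, 0, 0], [0, 0, 0, 0, 0.6, 0], [0, 0, 0, 0, 0.8, 0], [0, 0, 0, 0, 0.8, 0]]}' | python3 drive.py>/dev/null
echo '{"ticks":[[0, 0, 0, 0, 0, 0], [0, 0, 0, 0, 0, 0], [0, 0, 0, 0, 0, 0]]}' | python3 drive.py>/dev/null;python3 m.py
echo '{"ticks":[[0, 0, 1, 0, 0, 0], [0, 0, 3, 0, 0, 0], [0, 0, 3.5, 0, 0, 0], [0, 0, 3.5, 0, 0, 0], [0, 0, 3, 0, 0, 0], [0, 0, 1.8, 0, 0, 0], [0, 0, 0.8, 0, 0, 0], [0, 0, 0.3, 0, 0, 0]]}' | python3 drive.py
echo '{"ticks":[[0, 0, 0, 0, 0, 0], [0, 0, 0.1, 0, 0, 0], [0, 0, 0, 0, 0, 0]]}' | python3 drive.py
echo '{"ticks":[[0, 0, 0, 0, 0, 0], [0, 0, 0, 0, 0, 0], [0, 0, 0, 0, 0, 0], [0, 0, 0, 0, 0, 0], [0, 0, 0, 0, 0, 0]]}' | python3 drive.py 91
echo '{"ticks":[[0, 0, -1, 0, 0, 0], [0, 0, -3, 0, 0, 0], [0, 0, -4, 0, 0, 0], [0, 0, -4, 0, 0, 0], [0, 0, -4, 0, 0, 0], [0, 0, -2.5, 0, 0, 0], [0, 0, -1, 0, 0, 0], [0, 0, 0, 0, 0, 0]]}' | python3 drive.py
python3 -c "
from h import *
go(392,-243.5,8,8.2)"
```

```text
t 25.7 My_tool -0.144 Fz -5.4 [ 619. -256.  182.] [179.9   0.   27.3] w 55.5
time_s: 26.5
ee_pos: [618.1, -255.0, 11.7]
ee_rot: [-179.8, 0.1, 27.3]
force: [-6.1, 4.4, 9.9]
gripper_width: 55.7
gripper_force: 50.0
time_s: 26.8
ee_pos: [619.6, -256.1, 11.9]
ee_rot: [179.9, -0.1, 27.3]
force: [2.2, 1.9, 1.3]
gripper_width: 55.7
gripper_force: 50.0
time_s: 27.3
ee_pos: [618.5, -256.3, 11.0]
ee_rot: [180.0, -0.0, 27.3]
force: [-0.2, 0.2, -1.1]
gripper_width: 90.6
gripper_force: 0.0
time_s: 28.1
ee_pos: [618.9, -256.4, 207.7]
ee_rot: [179.9, -0.1, 27.3]
force: [-0.7, 0.4, -0.6]
gripper_width: 91.2
gripper_force: 0.0
t 28.1 pos [ 618.9 -256.4  207.7] [ 1.799e+02 -1.000e-01  2.730e+01] d_tool [-196.2 -116.   199. ] rv [ 0.1 -0.1 19.1] q [-23.  27.  77.   0.  76.  39.] w 91.2 F [-0.7  0.4 -0.6] M [-0.09  0.16  0.04]
```

To row units: -30 mm is -3, -26 mm is -2.6.

```bash
echo '{"ticks":[[-1, -0.6, 0, 0, 0, 0], [-2.4, -1.4, 0, 0, 0, 0], [-3, -1.8, 0, 0, 0, 0], [-3, -1.8, 0, 0, 0, 0], [-3, -1.8, 0, 0, 0, 0], [-3, -1.8, 0, 0, 0, 0], [-2.6, -1.5, 0, 0, 0, 0], [-1.6, -0.9, 0, 0, 0, 0]]}' | python3 drive.py
echo '{"ticks":[[0, 0, 0, 0, 0, 0.5], [0, 0, 0, 0, 0, 0.8], [0, 0, 0, 0, 0, 0.6], [0, 0, 0, 0, 0, 0], [0, 0, 0, 0, 0, 0]]}' | python3 drive.py>/dev/null
python3 -c "
from h import *
go(392,-243.5,8,8.2)
import cv2;cv2.imwrite('pics/top1.png',cv2.resize(env.grab_frame('top')[120:300,170:450],None,fx=2.5,fy=2.5))"
```

```text
time_s: 28.9
ee_pos: [386.8, -241.4, 203.8]
ee_rot: [-179.7, 0.2, 27.2]
force: [0.7, -1.3, -0.5]
gripper_width: 91.4
gripper_force: 0.0
t 29.4 pos [ 389.9 -242.3  204.6] [-1.799e+02  1.000e-01  8.400e+00] d_tool [  2.4   1.9 196.6] rv [-0.1  0.1  0.2] q [-33.   8. 105.   0.  67.  48.] w 91.1 F [ 0.4 -0.4  0.3] M [-0.    0.07  0.03]
```

View pics/top1.png

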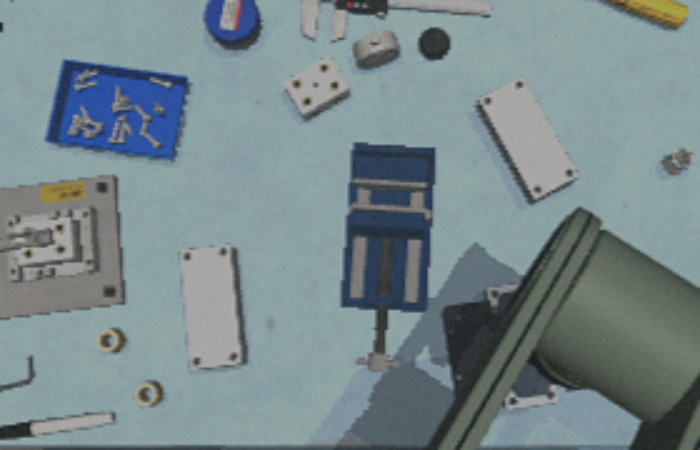

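Case 1 (210,305) and case 2 (527,140) are flat where they stood, and the gripper is over case 3 (510,345). Grasping and rocking it next.

To row units: 3 mm is 0.3, 1 mm is 0.1.

```bash
echo '{"ticks":[[0.1, 0.1, 1, 0, 0, 0], [0.1, 0.1, 3, 0, 0, 0], [0, 0, 4, 0, 0, 0], [0, 0, 4, 0, 0, 0], [0, 0, 3.5, 0, 0, 0], [0, 0, 2.6, 0, 0, 0], [0, 0, 1.2, 0, 0, 0], [0, 0, 0.3, 0, 0, 0]]}' | python3 drive.py
echo '{"ticks":[[0, 0, 0, 0, 0, 0], [0, 0, 0, 0, 0, 0], [0, 0, 0, 0, 0, 0], [0, 0, 0, 0, 0, 0], [0, 0, 0, 0, 0, 0], [0, 0, 0, 0, 0, 0], [0, 0, 0, 0, 0, 0], [0, 0, 0, 0, 0, 0]]}' | python3 drive.py 45 50
echo '{"ticks":[[0, 0, -1, 0, 0, 0], [0, 0, -2.5, 0, 0, 0], [0, 0, -3, 0, 0, 0], [0, 0, -3, 0, 0, 0], [0, 0, -3, 0, 0, 0], [0, 0, -2.5, 0, 0, 0], [0, 0, -1.5, 0, 0, 0], [0, 0, -0.5, 0, 0, 0]]}' | python3 drive.py
echo '{"ticks":[[0, 0, 0, 0, 0, 0], [0, 0, 0, 0, 0.4, 0], [0, 0, 0, 0, 0.8, 0], [0, 0, 0, 0, 0.8, 0], [0, 0, 0, 0, 0.6, 0], [0, 0, 0, 0, 0, 0], [0, 0, 0, 0, 0, 0], [0, 0, 0, 0, 0, 0]]}' | python3 drive.py>/dev/null; python3 m.py
echo '{"ticks":[[0, 0, 0, 0, -0.4, 0], [0, 0, 0, 0, -0.6, 0], [0, 0, 0, 0, -0.6, 0], [0, 0, 0, 0, -0.6, 0], [0, 0, 0, 0, -0.4, 0], [0, 0, 0, 0, 0, 0], [0, 0, 0, 0, 0, 0], [0, 0, 0, 0, 0, 0]]}' | python3 drive.py>/dev/null; python3 m.py
for i in 1 2 3; do echo '{"ticks":[[0, 0, 0, 0, 0, 0]]}' | python3 drive.py>/dev/null; python3 m.py; done
echo '{"ticks":[[0, 0, 0, 0, -0.4, 0], [0, 0, 0, 0, -0.8, 0], [0, 0, 0, 0, -0.8, 0], [0, 0, 0, 0, -0.6, 0], [0, 0, 0, 0, 0, 0], [0, 0, 0, 0, 0, 0], [0, 0, 0, 0, 0, 0], [0, 0, 0, 0, 0, 0]]}' | python3 drive.py>/dev/null;python3 m.py
echo '{"ticks":[[0, 0, 0, 0, 0.4, 0], [0, 0, 0, 0, 0.6, 0], [0, 0, 0, 0, 0.6, 0], [0, 0, 0, 0, 0.6, 0], [0, 0, 0, 0, 0.4, 0], [0, 0, 0, 0, 0, 0], [0, 0, 0, 0, 0, 0], [0, 0, 0, 0, 0, 0]]}' | python3 drive.py>/dev/null; python3 m.py
for i in 1 2 3; do echo '{"ticks":[[0, 0, 0, 0, 0, 0]]}' | python3 drive.py>/dev/null; python3 m.py; done
python3 -c "
from h import *
go(659,207,171,8.4)"
```

```text
time_s: 30.25
ee_pos: [391.8, -243.6, 7.7]
ee_rot: [-179.8, 0.2, 8.3]
force: [-0.4, -0.0, -0.3]
gripper_width: 91.0
gripper_force: 0.0
time_s: 31.05
ee_pos: [393.5, -244.4, 10.5]
ee_rot: [-180.0, -0.0, 8.3]
force: [-0.3, 1.4, 6.3]
gripper_width: 55.7
gripper_force: 50.0
time_s: 31.85
ee_pos: [393.6, -245.0, 181.5]
ee_rot: [179.9, -0.1, 8.3]
force: [0.1, -0.6, -4.4]
gripper_width: 56.3
gripper_force: 50.0
t 32.65 My_tool -0.634 Fz -5.0 [ 394. -245.  180.] [180.  -25.9   8.3] w 55.7
t 33.45 My_tool -0.045 Fz -4.8 [ 393. -244.  180.] [-180.    -0.     8.3] w 56.1
t 33.55 My_tool 0.0 Fz -4.5 [ 393. -245.  180.] [-180.    -0.     8.2] w 55.7
t 33.65 My_tool -0.019 Fz -5.4 [ 393. -245.  180.] [180.   -0.    8.2] w 56.0
t 33.75 My_tool -0.055 Fz -5.0 [ 393. -245.  180.] [180.   -0.    8.2] w 56.0
t 34.55 My_tool 0.308 Fz -4.9 [ 392. -245.  181.] [180.   25.9   8.2] w 55.5
t 35.35 My_tool -0.268 Fz -4.2 [ 394. -245.  180.] [180.    0.    8.3] w 55.7
t 35.45 My_tool -0.257 Fz -5.0 [ 394. -245.  180.] [-180.     0.     8.3] w 55.9
t 35.55 My_tool -0.348 Fz -4.7 [ 394. -244.  180.] [-180.     0.     8.3] w 55.9
t 35.65 My_tool -0.269 Fz -4.6 [ 394. -244.  180.] [-180.     0.     8.3] w 55.8
t 35.65 pos [ 393.6 -244.4  179.6] [-180.     0.     8.3] d_tool [ 327.8 -408.3    8.6] rv [-0.   0.  -0.1] q [-33.  10. 107.  -0.  64.  48.] w 55.8 F [-0.   0.3 -4.6] M [-0.02  0.27  0.01]
```

Case 3 is the one that rattles (about 0.25 Nm end to end). I'll carry it to the tray, with its underside about 90 mm above the rim (TCP z about 128).

To row units: -27 mm is -2.7, -22 mm is -2.2.

```bash
echo '{"ticks":[[0.6, -0.7, 0, 0, 0, 0], [1.2, -1.5, 0, 0, 0, 0], [1.8, -2.2, 0, 0, 0, 0], [2.2, -2.7, 0, 0, 0, 0], [2.2, -2.7, 0, 0, 0, 0], [2.2, -2.7, 0, 0, 0, 0], [2.2, -2.7, 0, 0, 0, 0], [2.2, -2.7, 0, 0, 0, 0]]}' | python3 drive.py
echo '{"ticks":[[2.2, -2.7, 0, 0, 0, 0], [2.2, -2.7, 0, 0, 0, 0], [2.2, -2.7, 0, 0, 0, 0], [2.2, -2.7, 0, 0, 0, 0], [2.2, -2.7, 0, 0, 0, 0], [2.2, -2.7, 0, 0, 0, 0], [1.8, -2.4, 0, 0, 0, 0], [1.4, -2, 0, 0, 0, 0]]}' | python3 drive.py
echo '{"ticks":[[1, -1.4, 0.5, 0, 0, 0], [0.6, -0.9, 1, 0, 0, 0], [0.2, -0.3, 1.2, 0, 0, 0], [0, 0, 1.2, 0, 0, 0], [0, 0, 0.8, 0, 0, 0], [0, 0, 0.4, 0, 0, 0], [0, 0, 0, 0, 0, 0], [0, 0, 0, 0, 0, 0]]}' | python3 drive.py
python3 -c "
from h import *
go(659,207,128,8.4)"
```

```text
time_s: 36.45
ee_pos: [512.7, -44.3, 179.9]
ee_rot: [-180.0, 0.0, 8.3]
force: [0.3, -0.5, -4.5]
gripper_width: 55.6
gripper_force: 50.0
time_s: 37.25
ee_pos: [645.2, 183.8, 179.2]
ee_rot: [-180.0, 0.0, 8.3]
force: [-0.0, 0.2, -4.5]
gripper_width: 55.8
gripper_force: 50.0
time_s: 38.05
ee_pos: [659.1, 208.9, 129.5]
ee_rot: [-180.0, -0.1, 8.2]
force: [-0.4, -0.1, -4.8]
gripper_width: 55.8
gripper_force: 50.0
t 38.05 pos [659.1 208.9 129.5] [-1.8e+02 -1.0e-01  8.2e+00] d_tool [-0.3  1.9  1.5] rv [-0.  -0.1 -0.2] q [17. 32. 80.  0. 68. 98.] w 55.8 F [-0.4 -0.1 -4.8] M [-0.08  0.23  0.04]
```

```bash
echo '{"ticks":[[0, 0.2, 0.1, 0, 0, 0], [0, 0, 0, 0, 0, 0], [0, 0, 0, 0, 0, 0], [0, 0, 0, 0, 0, 0], [0, 0, 0, 0, 0, 0], [0, 0, 0, 0, 0, 0]]}' | python3 drive.py
python3 -c "
from h import *
import cv2;cv2.imwrite('pics/scene2.png',cv2.resize(env.grab_frame('scene')[60:285,180:480],None,fx=2.5,fy=2.5))"
```

```text
time_s: 38.65
ee_pos: [659.0, 207.4, 128.0]
ee_rot: [-180.0, -0.0, 8.3]
force: [0.4, -0.3, -4.8]
gripper_width: 55.8
gripper_force: 50.0
```

View pics/scene2.png

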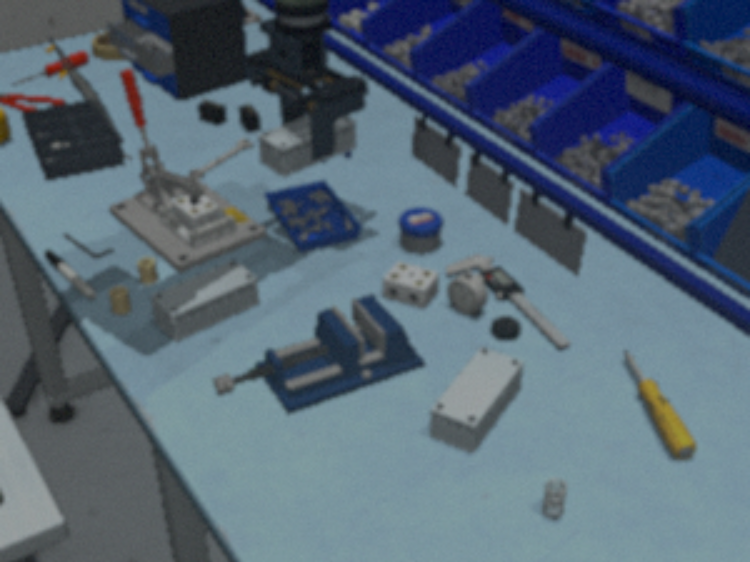

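The case is held level at (308,145), above the tray at (312,215). Cases 1 and 2 lie flat where they stood and nothing else has been disturbed, so I'm handing in.

```bash
python3 -c "
from workcell import env
print(env.job_done())"
```

```text
the job is handed in; nothing more can be done
None
```

Case 3 (near right) is the one that rattles; I handed the job in at about 39 s with it held level and still about 90 mm above the middle of the tray, and silent cases 1 and 2 are back flat where they stood.

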